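Weigh a bearing bush on the beam scale

ROBOT

A 7-joint arm with a two-finger parallel gripper is mounted at the origin on the work surface. World frame = base frame: x ahead of the robot, y to its left, z up, the work surface at z = 0. Lengths are in m, angles in rad, forces in N, time in s.
With the tool pointing down it reaches from about 0.425 to 0.925 m from the base axis. Payload 6.8 kg.
Tool frame: the origin (TCP) lies at the very end of the fingers, on their centre line; the grasp point (between the pads) lies 19 mm behind it; z points along the fingers, y is the line along which they close (so a half turn about z gives the same grasp; the last joint's range is limited). The gripper opens to 85 mm and grips with 20 to 120 N. Pads are 22 mm wide; open, the fingers measure 114 mm over their backs; the gripper's body (76 mm by 85 mm) begins 54 mm behind the grasp point. The pads swing forward as they close: fully open they stand 13 mm farther back than shut.
Start: joints at [1, 0.477, 0.022, 1.555, -0.011, 1.109, -0.083], TCP at [0.301, -0.604, 0.231] pointing down, gripper open.
Joint ranges: [-2.96, 2.96], [-0.34, 2.1], [-1.41, 1.46], [0.24, 2.44], [-1.37, 4.51], [0.17, 1.92], [-2.96, 2.96]. Speed limits (rad/s): [2.39, 2.39, 3.14, 3.14, 3.14, 3.14, 3.14].

INTERFACE

Orientations are given as a unit quaternion [w, x, y, z].
In Python, from station import bot gives the robot as it stands.
- The arm moves only by the tool jog_arm, never from a script. Its argument "motion" is a list of rows, each a list of 7 numbers: the turn, a rotation vector about the tool's x, y, z in rad, then the shift along the tool's x, y, z in mm, then the finger opening in mm, from 0 to 85.4. A call has 1 to 10 rows; each row is the pose to reach, as a shift and turn from the pose commanded when the call began, along the tool's axes at that moment; what a row does not reach only later rows make up. A row lasts 1/8 s, in which the tool goes at most 62.5 mm and 10.7 degrees, less where a joint would pass 70% of its speed; a pose out of reach is approached as far as the arm can. A call with a gripper value outside its range is refused whole. The fingers move at their own pace and stop on an object; "grip_force" is the grip in N (left out, the last holds). Time passes only in rows, so rows that repeat a pose let the fingers close. It gives the time, the measured TCP pose, the force, the opening and the grip force at its end, in the units of the state.
- bot.get_obs(): the state, without advancing time (a new reading comes with each control period).
- bot.read_camera(name): name is "scene" or "top" or "wrist"; returns a dict with "pixels" (480x640x3 uint8, red, green, blue), "camera_matrix" (3x3 intrinsics, pixels), "distortion" ([k1, k2, p1, p2, k3] as OpenCV has them; the pictures are not rectified), "T" (4x4, takes a point from camera to world coordinates); the wrist camera has in their place "tool_from_camera" (4x4, takes a point from camera to tool coordinates, whose origin is the TCP and whose axes are the flange's). Camera axes: x right, y down, z forward; pixel columns grow to the right and rows downward; lengths in m; the calibration is good to about 2 mm. A picture is of the moment at which its call begins: read the wrist's pose just before it. There is no depth.
- bot.hand_in(): hands the job in; it is judged then, once.
Trained networks look in a picture, given as the dict that the camera call returned (one of the last four; its "shot" number tells which), for a name from the list of things; names that differ only in an ending like _2 or _b are one class to them, and where a whole thing is asked for, a point or a joint stands for the part that bears it (a point fixed in the world has none). Each returns a list of dicts, best first, with "score" (0 to 1); they miss things now and then, are a little off and sometimes report something else, mostly with a low value. They report only what shows in the picture. A call takes as long as a camera call.
- bot.spot_in(thing, picture): "xy" ([column, row] in pixels, amid what is visible of it).
- bot.tip_of(thing, picture): "xy" ([column, row] in pixels: a listed point, or the origin of a listed thing).
The state is a dict: "t": time; "q": joint angles; "joint_vel": joint speeds; "joint_torque": joint torques, N m; "eef_pos": TCP position; "tool_rot": TCP orientation; "contact_force": force on the tool from outside, world axes, zero at the start; "torque": the same for the moment, N m; "gripper_width": opening from 0.0 (shut) to 1.0 (fully open); "grasp_force": force on a finger pad.
Only numpy, scipy, OpenCV 4.12 (cv2) and the standard library are available. Lean on these libraries where they do the work, as an engineer would, in place of code of your own. Each camera call takes 0.05 s, during which the arm holds its last target. There are 200 camera calls.

TASK

Weigh the brass bush: put it over the spigot on the scale's pan and press it home until it sits flat on the pan, then slide the poise along the notched beam until the free pointer comes to rest opposite the index tooth, and leave it so. The scale's pivot is delicate: handle poise, beam and pan with light fingers, under 20 N, and press the bush home with no more than 15 N. Leave the bottles and the solid steel plug where they stand.

Things in the scene. Friction and masses are not known exactly. Their poses are not given: they have to be found in the camera images.
- bush: Brass bearing bush to be weighed: a plain ring standing upright on the granite plate (plate top at z = 60 mm). Outside diameter 42, bore 21, height 35. Origin: centre of its underside, z up along the bore. Its mass is not known (about 0.2 to 0.42 kg).
- spigot (a point): Top centre of the steel spigot (diameter 16, coned tip, 15 tall) on a dark flange (diameter 28), the centring mandrel. It stands 6 to 10 proud of the pan at first and is a tight sliding fit in it: it stays where it is, does not sink under the bush's weight, needs about 6 N in all to slide down, and stops flush with the pan. The bush rests on the flange and is pressed down with it.
- pan (a point): Centre of the top face of the round aluminium pan (diameter 72), fixed to the beam's short arm 115 from the pivot, under the spigot; axes as the beam's. A bush pressed home has its underside at this point. Unloaded, the pan is at its upper stop; it gives way under 1 to 3 N, sinks up to 16 to its lower stop and only there resists pressing.
- beam: Steel beam on a spring pivot. Origin: pivot axis, 125 above the granite plate. y along the long arm to the pointer, x level across, z up. Swings about x up to 0.07 rad either way between stops (positive: pointer up). Bar 10 wide, top 2 below the origin, ribs to 2 above it; between them 17 notches, 35, 45, ... 195 from the pivot. Let go, it settles in about 1 s.
- poise: Dark steel sliding weight on the long arm, cannot be lifted off. Origin at its middle, at the beam's origin height; axes as the beam's. Block 36 (across) x 30 (along), top 16 above the origin. A spring ball clicks it into each notch: 2 to 3 N pushes it over a rib, and let go it pulls itself into the nearest notch. It starts in one of the first three notches from the pivot.
- fin (a point): Middle of the top of the poise's upright grip fin, 56 above the poise's origin. The fin is 24 across the beam, 14 along it, 40 tall, with steep bare sides to push or pinch. Pushing or holding it swings the beam, so the pointer is true only when nothing touches the beam or poise. Balance lies between 30 and 140 beyond the first notch, by the bush's mass.
- pointer (a point): Tip of the round steel pointer (8 thick) at the end of the long arm, 250 from the pivot. It rides about 17.5 up or down between the stops, in a small aluminium loop before a white face plate. Poise farther out: pointer sinks. One notch changes the free pointer's height by about 7 until the beam lies on a stop. It is up on the stop when the poise is much too near the pivot.
- index (a point): Tip of the fixed black index tooth (10 tall, on an upright post) that faces the pointer's tip across a 3 gap, 253 from the pivot axis; origin at mid-height of the tooth, level with the pivot; axes as the scale's base (z up, y along the long arm).
- solvent: Bystander: white bottle with red cap, diameter 68, 165 tall, origin at the centre of its underside. Leave alone.
- oil: Bystander: small amber oil bottle, diameter 38, 95 tall, origin at the centre of its underside. Leave alone.
- plug: Bystander: solid steel cylinder without a bore, diameter 36, 30 tall, origin at the centre of its underside. Leave alone.

How it is judged:
On the way, in this order (a step that is already met when the one before it is completed fails the run):
1. the bush is pressed home flat on the pan, let go, with the beam come to rest (z of bush in the frame of pan below 0.002 m and x of bush in the frame of pan between -0.004 and 0.004 m and y of bush in the frame of pan between -0.004 and 0.004 m and angle between the z axis of bush and the z axis of beam, either way round below 0.06 rad and contact force between the fingers and bush below 0.05 N and angular speed of beam below 0.1 rad/s), for 0.3 s.
2. the poise has been slid so that the free, resting pointer stands opposite the index tooth (within 5 mm) (z of bush in the frame of pan below 0.002 m and x of bush in the frame of pan between -0.004 and 0.004 m and y of bush in the frame of pan between -0.004 and 0.004 m and angle between the z axis of bush and the z axis of beam, either way round below 0.06 rad and contact force between the fingers and bush below 0.05 N and z of pointer in the frame of index between -0.005 and 0.005 m and angular speed of beam below 0.03 rad/s and contact force between the fingers and beam below 0.05 N), for 0.4 s.
At the end, for the whole second after the job is handed in: The bush is home over the spigot (underside within 2 mm of the pan, centred within 4 mm, upright on the pan) and let go; the pointer's tip rests within 5 mm of the index tooth's mid-height, the beam still and touched by nothing (all of step 2).
It fails at once if the fingers push or squeeze the beam, pan or poise with more than 20 N (contact force between the fingers and beam above 20 N).
It fails at once if the bush is pressed or dropped on the pan or spigot with more than 15 N (contact force between bush and beam above 15 N).
It fails at once if the solvent bottle is moved more than 30 mm from where it stood (distance of solvent from where it was at the start of the episode above 0.03 m).
It fails at once if the oil bottle is moved more than 30 mm from where it stood (distance of oil from where it was at the start of the episode above 0.03 m).
It fails at once if the solid steel plug is moved more than 30 mm from where it stood (distance of plug from where it was at the start of the episode above 0.03 m).
It also fails if it takes over 61 s, if anything falls off the work surface, if the arm or the gripper's body presses on something with over 40 N, if the wrist force passes 120 N, or if a joint passes its speed limit or range.

## Working session

There is one attempt and no reset: what is moved stays moved. The work goes in short steps, Python scripts to look and compute and a tool call to move; the robot and the scene stay as the last step left them, time stands still between calls to the robot, and variables do not carry over. Pictures are saved under pics/ and viewed, at most 10 in all, crops included, and the job is handed in when it is done.

Besides the shell and the picture viewer there is one more tool, called after "Request:" by a JSON object that holds its "name" and its "arguments". jog_arm: Moves the arm, as the interface text tells. Its arguments: {"type":"object","properties":{"motion":{"type":"array"},"grip_force":{"type":"number"}},"required":["motion"]}

```bash
mkdir -p pics; ls; cat > h.py <<'E'
from station import bot
import numpy as np, cv2
from scipy.spatial.transform import Rotation as R
def tool():
    o=bot.get_obs(); T=np.eye(4); q=o['tool_rot']; T[:3,:3]=R.from_quat([q[1],q[2],q[3],q[0]]).as_matrix(); T[:3,3]=o['eef_pos']; return T,o
def shot(n):
    Tt,o=tool(); p=bot.read_camera(n)
    T=np.array(p['T']) if 'T' in p else Tt@np.array(p['tool_from_camera'])
    return p,T
def ray(p,T,xy):
    u=cv2.undistortPoints(np.array([[xy]],float),np.array(p['camera_matrix']),np.array(p['distortion']))[0,0]
    d=T[:3,:3]@np.array([u[0],u[1],1]); return T[:3,3],d/np.linalg.norm(d)
def tri(rays):
    A=np.zeros((3,3));b=np.zeros(3)
    for o,d in rays:
        P=np.eye(3)-np.outer(d,d);A+=P;b+=P@o
    x=np.linalg.solve(A,b); return x,[np.linalg.norm((np.eye(3)-np.outer(d,d))@(x-o)) for o,d in rays]
def atz(r,z): o,d=r; return o+d*(z-o[2])/d[2]
def proj(p,T,x):
    Ti=np.linalg.inv(T); return cv2.projectPoints(np.array([x],float),cv2.Rodrigues(Ti[:3,:3])[0],Ti[:3,3],np.array(p['camera_matrix']),np.array(p['distortion']))[0][0,0]
def save(p,n): cv2.imwrite('pics/'+n,np.ascontiguousarray(p['pixels'][:,:,::-1]))
E
python3 - <<'E'
from h import *
np.set_printoptions(precision=4,suppress=True)
S={}
for n in ['scene','top','wrist']:
    p,T=shot(n);save(p,n+'0.png');S[n]=(p,T);print(n,T[:3,3])
for th in ['bush','spigot','pan','beam','poise','fin','pointer','index','solvent','oil','plug']:
    rs=[]
    for n in S:
        p,T=S[n]; r=bot.tip_of(th,p)
        if r:
            print(th,n,[(round(a['score'],2),np.round(a['xy'],1)) for a in r[:2]])
            if r[0]['score']>.4: rs.append(ray(p,T,r[0]['xy'])) if n!='wrist' else 0
    if len(rs)>1: x,e=tri(rs);print('  ',th,x,np.round(e,4))
o=bot.get_obs();print(o['t'],o['eef_pos'],o['tool_rot'],o['gripper_width'])
E
```

```text
pics
scene [ 1.045  -0.7386  1.1292]
top [ 0.4107 -0.0672  1.1767]
wrist [ 0.3757 -0.5675  0.3732]
bush scene [(0.56, array([218.1, 354.3]))]
bush top [(0.72, array([455.4, 289. ])), (0.71, array([133.7, 285.5]))]
   bush [ 0.4992 -0.3542  0.0551] [0.0008 0.0008]
spigot scene [(0.61, array([284.9, 241.7])), (0.48, array([320.7, 179.9]))]
spigot top [(0.63, array([331. , 276.2]))]
   spigot [ 0.5141 -0.0934  0.1827] [0.0035 0.0035]
pan scene [(0.88, array([282.7, 248. ]))]
pan top [(0.93, array([330.7, 273.5]))]
   pan [ 0.5162 -0.0974  0.1678] [0.0025 0.0025]
beam top [(0.89, array([267.9, 277.8])), (0.35, array([332.9, 276.3]))]
poise scene [(0.7, array([319.3, 182.8])), (0.61, array([319.3, 199.7]))]
poise top [(0.57, array([240.5, 280.7]))]
   poise [0.5046 0.0674 0.2284] [0.0082 0.0082]
fin scene [(0.87, array([320.1, 181.5])), (0.62, array([317.8, 198.2]))]
fin top [(0.81, array([238.9, 273.6]))]
   fin [0.5126 0.0663 0.2386] [0.004 0.004]
pointer scene [(0.62, array([353.2, 159.4]))]
pointer top [(0.64, array([135.1, 283.2]))]
   pointer [0.4977 0.2683 0.1528] [0.0025 0.0025]
index scene [(0.28, array([353.8, 156. ]))]
index top [(0.85, array([131.7, 281.7]))]
solvent scene [(0.85, array([424. , 226.6]))]
solvent top [(0.93, array([191.8, 167.9])), (0.33, array([269.6, 275.6]))]
   solvent [0.7446 0.1893 0.0899] [0.0019 0.0019]
oil scene [(0.66, array([350.1, 354.2]))]
oil top [(0.72, array([383.3, 171.5])), (0.67, array([268.6, 275.5]))]
   oil [ 0.7504 -0.2087  0.0543] [0.0035 0.0035]
plug scene [(0.57, array([393.9, 279.6]))]
plug top [(0.65, array([278.9, 174.5]))]
   plug [0.7426 0.0144 0.0633] [0.0067 0.0067]
1.8 [ 0.3013 -0.604   0.2313] [-0.      0.9734  0.2293  0.    ] 1.0032623989844858
```

View pics/scene0.png

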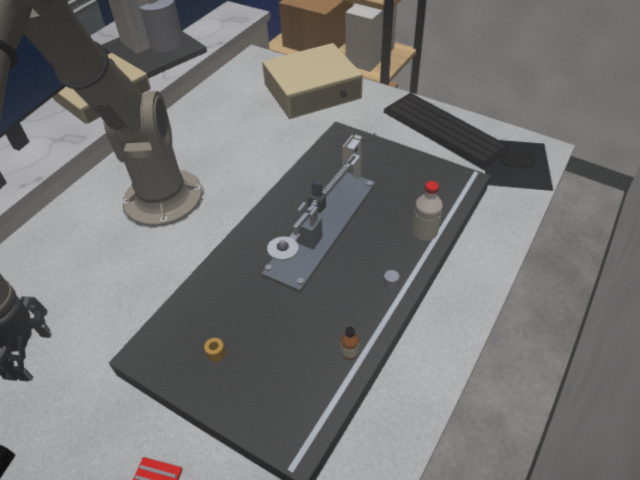

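View pics/top0.png

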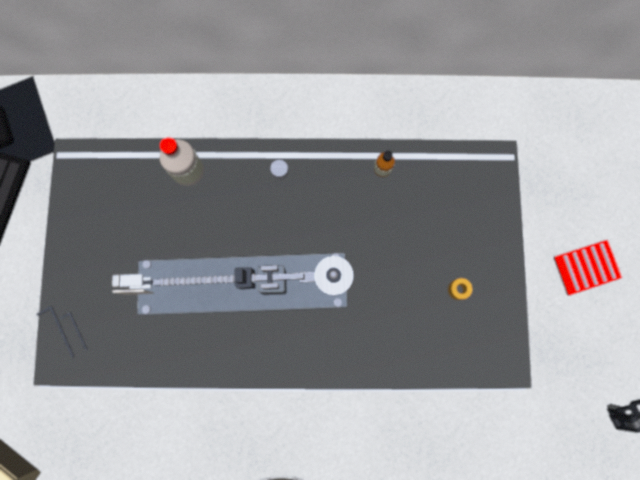

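Request:
{"name": "jog_arm", "arguments": {"motion": [[0, 0, -0.16, 40, -19, 0, 85], [0, 0, -0.34, 80, -38, 0, 85], [0, 0, -0.52, 125, -59, 0, 85], [0, 0, -0.7, 170, -80, 0, 85], [0, 0, -0.88, 215, -101, 0, 85], [0, 0, -1.04, 260, -122, 0, 85], [0, 0, -1.154, 289, -135, 0, 85], [0, 0, -1.154, 289, -135, 0, 85], [0, 0, -1.154, 289, -135, 0, 85]]}}

```text
t: 2.92
eef_pos: [0.4991, -0.3551, 0.2313]
tool_rot: [0.0, 0.691, 0.722, -0.0]
contact_force: [-0.7, -0.7, 0.7]
gripper_width: 1.001
grasp_force: 0.0
```

```bash
python3 - <<'E'
from h import *
np.set_printoptions(precision=4,suppress=True)
p,T=shot('wrist');save(p,'w1.png');print(T)
Tt,o=tool();print(Tt,o['t'],o['q'])
r=bot.tip_of('bush',p);print(r[:2]); print(atz(ray(p,T,r[0]['xy']),.06))
E
```

```text
[[ 0.999   0.041   0.0149  0.4972]
 [ 0.0437 -0.9474 -0.3169 -0.2738]
 [ 0.0011  0.3173 -0.9483  0.374 ]
 [ 0.      0.      0.      1.    ]]
[[-0.0431  0.9991 -0.0007  0.4987]
 [ 0.9991  0.0431 -0.0007 -0.3556]
 [-0.0007 -0.0007 -1.      0.2312]
 [ 0.      0.      0.      1.    ]] 2.975 [ 0.7527  0.3941 -0.3087  1.6946  0.1342  1.0738  0.4452]
[{'xy': [317.4, 216.2], 'score': 0.56}]
[ 0.4978 -0.3569  0.06  ]
```

View pics/w1.png

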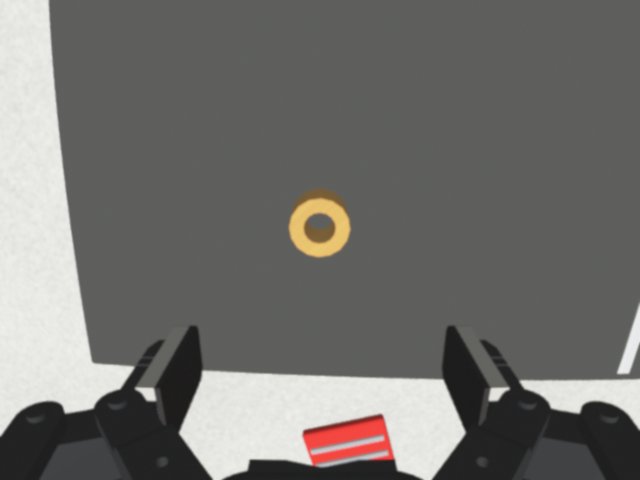

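```bash
python3 - <<'E'
from h import *
np.set_printoptions(precision=4,suppress=True)
p,T=shot('wrist')
r=ray(p,T,(319.6,227.5)); print(atz(r,.095))
t,Tt=shot('top')
im=t['pixels'].astype(int); m=((im[...,0]-im[...,2]>70)&(im[...,0]>190)&(im[...,1]>110)).astype(np.uint8)
m[:,:430]=0; m[:250]=0;m[330:]=0;m[:,490:]=0
c=max(cv2.findContours(m,0,2)[0],key=cv2.contourArea);(x,y),ra=cv2.minEnclosingCircle(c);print(x,y,ra)
r2=ray(t,Tt,(x,y));print(atz(r2,.095),tri([r,r2]))
E
```

```text
[ 0.4991 -0.356   0.095 ]
461.7272644042969 288.0 10.166083335876465
[ 0.4975 -0.3572  0.095 ] (array([ 0.4994, -0.3634,  0.071 ]), [np.float64(0.00032752519644396397), np.float64(0.00032752519644401286)])
```

Request:
{"name": "jog_arm", "arguments": {"motion": [[0, 0, 0, -1, 0, 50, 85], [0, 0, 0, -1, 0, 100, 85], [0, 0, 0, -1, 0, 135, 85], [0, 0, 0, -1, 0, 155, 85], [0, 0, 0, -1, 0, 163, 85], [0, 0, 0, -1, 0, 163, 85], [0, 0, 0, -1, 0, 163, 38], [0, 0, 0, -1, 0, 163, 38], [0, 0, 0, -1, 0, 163, 38], [0, 0, 0, -1, 0, 163, 38]], "grip_force": 40}}

```text
t: 4.38
eef_pos: [0.4996, -0.3556, 0.0695]
tool_rot: [0.0, 0.691, 0.723, -0.0]
contact_force: [-1.7, -0.1, 6.7]
gripper_width: 0.479
grasp_force: 39.8
```

Request:
{"name": "jog_arm", "arguments": {"motion": [[0, 0, 0, 0, 0, -20, 38], [0, 0, 0, 0, 0, -60, 38], [0, 0, 0, 0, 0, -110, 38], [0, 0, 0, 20, 5, -150, 38], [0, 0, 0, 60, 12, -180, 38], [0, 0, 0, 110, 18, -190, 38], [0, 0, 0, 150, 22, -190, 38], [0, 0, 0, 164, 22, -190, 38], [0, 0, 0, 164, 22, -190, 38]]}}

```text
t: 5.5
eef_pos: [0.514, -0.1897, 0.2588]
tool_rot: [0.0, 0.69, 0.724, -0.0]
contact_force: [0.2, 0.6, -4.1]
gripper_width: 0.477
grasp_force: 41.7
```

```bash
python3 - <<'E'
from h import *
np.set_printoptions(precision=4,suppress=True)
p,T=shot('wrist');save(p,'w2.png');t,Tt=shot('top');s,Ts=shot('scene')
print(tool()[1]['t'],tool()[1]['eef_pos'],bot.get_obs()['contact_force'])
for th in ['spigot','pan','fin','bush']:
    rs=[]
    for q,TT in ((p,T),(t,Tt),(s,Ts)):
        r=bot.tip_of(th,q)
        print(th,[(round(a['score'],2),np.round(a['xy'],1)) for a in r[:2]])
        if r and r[0]['score']>.4: rs.append(ray(q,TT,r[0]['xy']))
    if len(rs)>1: print('  ',tri(rs)); print([atz(r,.17)[:2] for r in rs])
E
```

```text
5.65 [ 0.5138 -0.1923  0.2583] [-0.5907 -0.8169 -4.746 ]
spigot [(0.86, array([327.1,  78.2]))]
spigot [(0.7, array([334. , 277.1]))]
spigot [(0.65, array([354., 149.])), (0.55, array([282.3, 240.1]))]
   (array([ 0.548 , -0.0705,  0.4387]), [np.float64(0.054060309153319906), np.float64(0.06711651529349637), np.float64(0.11765907637041984)])
[array([ 0.5142, -0.0968]), array([ 0.5112, -0.1017]), array([0.487 , 0.2869])]
pan [(0.97, array([330.9,  82.3]))]
pan [(0.65, array([330.4, 271.9]))]
pan [(0.72, array([349.1, 354.5])), (0.71, array([279.8, 246.4]))]
   (array([ 0.5839, -0.0727, -0.3057]), [np.float64(0.05862313765408778), np.float64(0.037323172922682994), np.float64(0.08102826814696731)])
[array([ 0.5162, -0.0987]), array([ 0.5207, -0.0951]), array([ 0.7829, -0.265 ])]
fin []
fin [(0.68, array([381.8, 169.9])), (0.63, array([235.6, 273.9]))]
fin [(0.94, array([321. , 183.5]))]
   (array([ 0.6406, -0.1471,  0.4599]), [np.float64(0.015634250508142267), np.float64(0.015634250508142294)])
[array([ 0.7161, -0.1933]), array([0.4802, 0.1265])]
bush [(0.87, array([322.2, 318.4]))]
bush [(0.49, array([389.2, 269.1])), (0.41, array([381.2, 168.8]))]
bush [(0.62, array([258.3, 248.6]))]
   (array([ 0.5174, -0.1878,  0.2565]), [np.float64(0.0020341805875913185), np.float64(0.004163976790521444), np.float64(0.003982263708153365)])
[array([ 0.5182, -0.2329]), array([ 0.5262, -0.2036]), array([ 0.4679, -0.1299])]
```

View pics/w2.png

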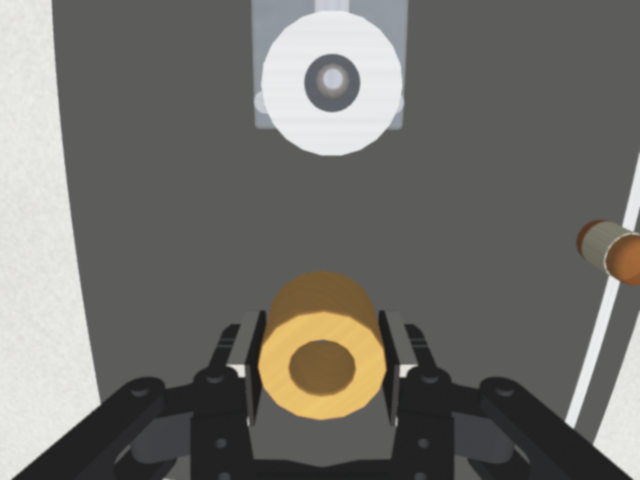

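```bash
python3 - <<'E'
from h import *
np.set_printoptions(precision=4,suppress=True)
p,T=shot('wrist');t,Tt=shot('top');s,Ts=shot('scene')
TT,o=tool();e=TT[:3,3]
b=atz(ray(p,T,(322.5,365)),e[2]+.0255);print('bush top rel TCP',b-e)
b2=atz(ray(p,T,(322.2,318.4)),e[2]-.0095);print('bush bottom rel TCP',b2-e)
rw,rt,rs=ray(p,T,(332.5,78)),ray(t,Tt,(334,277.1)),ray(s,Ts,(282.3,240.1))
for z in (.175,.18,.185,.19): print(z,atz(rw,z),atz(rt,z),atz(rs,z))
print(tri([rw,rs]),tri([rt,rs]),tri([rw,rt,rs]))
pw=ray(p,T,(332,83)); ps=ray(s,Ts,(280.5,247)); pt=ray(t,Tt,(333.8,274.7))
for z in (.16,.165,.17): print(z,atz(pw,z),atz(ps,z),atz(pt,z))
print(tri([pw,ps]),TT[:3,:3])
E
```

```text
bush top rel TCP [0.0019 0.0015 0.0255]
bush bottom rel TCP [ 0.002  -0.0006 -0.0095]
0.175 [ 0.5172 -0.0974  0.175 ] [ 0.5107 -0.1015  0.175 ] [ 0.5043 -0.0845  0.175 ]
0.18 [ 0.5171 -0.0977  0.18  ] [ 0.5102 -0.1014  0.18  ] [ 0.5072 -0.0879  0.18  ]
0.185 [ 0.517 -0.098  0.185] [ 0.5097 -0.1012  0.185 ] [ 0.51   -0.0914  0.185 ]
0.19 [ 0.5168 -0.0982  0.19  ] [ 0.5092 -0.101   0.19  ] [ 0.5128 -0.0948  0.19  ]
(array([ 0.5165, -0.0987,  0.1961]), [np.float64(0.0003031851786458864), np.float64(0.000303185178645927)]) (array([ 0.5115, -0.0986,  0.192 ]), [np.float64(0.0034467553097219136), np.float64(0.0034467553097219353)]) (array([ 0.5135, -0.0989,  0.1934]), [np.float64(0.003282803593697108), np.float64(0.005075838661516205), np.float64(0.0021137436955376804)])
0.16 [ 0.5174 -0.0992  0.16  ] [ 0.5041 -0.094   0.16  ] [ 0.5166 -0.1017  0.16  ]
0.165 [ 0.5173 -0.0994  0.165 ] [ 0.5069 -0.0973  0.165 ] [ 0.5161 -0.1015  0.165 ]
0.17 [ 0.5172 -0.0996  0.17  ] [ 0.5097 -0.1006  0.17  ] [ 0.5156 -0.1013  0.17  ]
(array([ 0.5148, -0.102 ,  0.1753]), [np.float64(0.0030820890854283928), np.float64(0.003082089085428223)]) [[-0.0461  0.9989  0.    ]
 [ 0.9989  0.0461 -0.    ]
 [-0.      0.     -1.    ]]
```

Request:
{"name": "jog_arm", "arguments": {"motion": [[0, 0, 0, 30, 2, 10, 38], [0, 0, 0, 65, 4, 20, 38], [0, 0, 0, 85, 5, 30, 38], [0, 0, 0, 93, 5.5, 36, 38], [0, 0, 0, 93, 5.5, 36, 38], [0, 0, 0, 93, 5.5, 36, 38]]}}

```text
t: 7.15
eef_pos: [0.5156, -0.0985, 0.2226]
tool_rot: [0.0, 0.691, 0.723, -0.0]
contact_force: [-0.2, -0.2, -4.3]
gripper_width: 0.48
grasp_force: 41.7
```

```bash
python3 - <<'E'
from h import *
np.set_printoptions(precision=4,suppress=True)
p,T=shot('wrist');s,Ts=shot('scene')
a=cv2.resize(p['pixels'][180:480,160:480],None,fx=1.25,fy=1.25,interpolation=2);b=cv2.resize(s['pixels'][190:290,230:336],(400,375),interpolation=2)
cv2.imwrite('pics/c3.png',np.ascontiguousarray(np.hstack([a,b])[:,:,::-1]))
print(tool()[1]['eef_pos'],tool()[1]['contact_force'],tool()[1]['t'])
E
```

```text
[ 0.5156 -0.0984  0.2227] [ 0.8821  0.097  -4.3779] 7.25
```

View pics/c3.png

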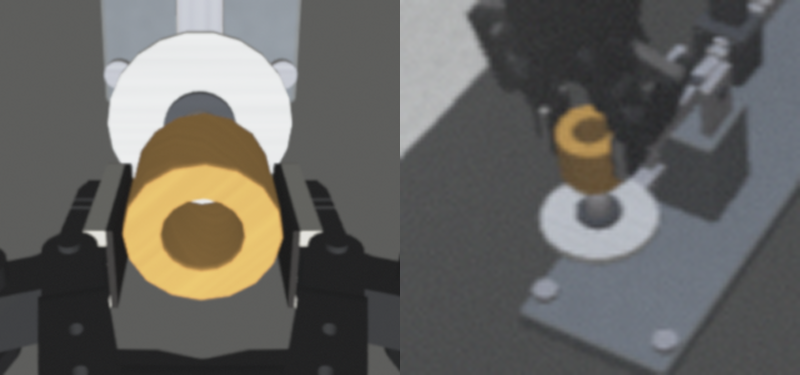

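Request:
{"name": "jog_arm", "arguments": {"motion": [[0, 0, 0, 0, -0.5, 4, 38], [0, 0, 0, 0, -0.5, 8, 38], [0, 0.01, 0, 0, -0.5, 12, 38], [0, 0.02, 0, 0, -0.5, 15, 38], [0, 0.02, 0, 0, -0.5, 18, 38], [0, 0.02, 0, 0, -0.5, 20, 38], [0, 0.02, 0, 0, -0.5, 22, 38], [0, 0.02, 0, 0, -0.5, 24, 38], [0, 0.02, 0, 0, -0.5, 24, 38]]}}

```text
t: 8.38
eef_pos: [0.5148, -0.0972, 0.1981]
tool_rot: [-0.007, 0.691, 0.723, 0.007]
contact_force: [-0.0, 0.4, -4.3]
gripper_width: 0.479
grasp_force: 41.7
```

Request:
{"name": "jog_arm", "arguments": {"motion": [[0, 0.01, 0, -1, 0, 2, 38], [0, 0.02, 0, -1, 0, 4, 38], [0, 0.03, 0, -1, 0, 6, 38], [0, 0.04, 0, -1, 0, 8, 38], [0, 0.05, 0, -1, 0, 10, 38], [0, 0.05, 0, -1, 0, 11, 38], [0, 0.05, 0, -1, 0, 12, 38], [0, 0.05, 0, -1, 0, 13, 38], [0, 0.05, 0, -1, 0, 14, 38]]}}

```text
t: 9.5
eef_pos: [0.515, -0.0979, 0.1843]
tool_rot: [-0.025, 0.69, 0.723, 0.024]
contact_force: [-0.3, 0.0, -3.2]
gripper_width: 0.478
grasp_force: 41.8
```

Request:
{"name": "jog_arm", "arguments": {"motion": [[0, 0, 0, 0, 0, 1, 38], [0, 0, 0, 0, 0, 2, 38], [0, 0, 0, 0, 0, 3, 38], [0, 0, 0, 0, 0, 4, 38], [0, 0, 0, 0, 0, 5, 38], [0, 0, 0, 0, 0, 6, 38], [0, 0, 0, 0, 0, 7, 38], [0, 0, 0, 0, 0, 8, 38]]}}

```text
t: 10.5
eef_pos: [0.515, -0.0972, 0.1763]
tool_rot: [-0.025, 0.69, 0.723, 0.024]
contact_force: [-0.7, 0.7, -2.9]
gripper_width: 0.478
grasp_force: 41.8
```

Request:
{"name": "jog_arm", "arguments": {"motion": [[0, 0, 0, 0, 0, 1, 38], [0, 0, 0, 0, 0, 2, 38], [0, 0, 0, 0, 0, 3, 38], [0, 0, 0, 0, 0, 4, 38], [0, 0, 0, 0, 0, 5, 38], [0, 0, 0, 0, 0, 6, 38]]}}

```text
t: 11.25
eef_pos: [0.515, -0.0969, 0.1703]
tool_rot: [-0.025, 0.69, 0.723, 0.024]
contact_force: [-0.8, 0.7, -1.3]
gripper_width: 0.48
grasp_force: 41.9
```

Request:
{"name": "jog_arm", "arguments": {"motion": [[0, 0, 0, 0, 0, 0.5, 38], [0, 0, 0, 0, 0, 1, 38], [0, 0, 0, 0, 0, 1.5, 38], [0, 0, 0, 0, 0, 2, 38]]}}

```text
t: 11.75
eef_pos: [0.515, -0.0967, 0.1685]
tool_rot: [-0.025, 0.69, 0.723, 0.024]
contact_force: [-1.1, 0.8, 1.5]
gripper_width: 0.48
grasp_force: 42.1
```

Request:
{"name": "jog_arm", "arguments": {"motion": [[0, 0, 0, 0, 0, 0.5, 38], [0, 0, 0, 0, 0, 1, 38], [0, 0, 0, 0, 0, 1.5, 38]]}}

```text
t: 12.12
eef_pos: [0.515, -0.0966, 0.1669]
tool_rot: [-0.025, 0.69, 0.723, 0.024]
contact_force: [-0.3, 1.5, 2.2]
gripper_width: 0.484
grasp_force: 42.2
```

Request:
{"name": "jog_arm", "arguments": {"motion": [[0, 0, 0, 0, 0, 0.5, 38], [0, 0, 0, 0, 0, 1, 38], [0, 0, 0, 0, 0, 1.5, 38], [0, 0, 0, 0, 0, 2, 38], [0, 0, 0, 0, 0, 2.5, 38], [0, 0, 0, 0, 0, 3, 38]]}}

```text
t: 12.88
eef_pos: [0.515, -0.0964, 0.1638]
tool_rot: [-0.025, 0.69, 0.723, 0.024]
contact_force: [0.2, 3.3, 2.0]
gripper_width: 0.483
grasp_force: 42.2
```

Request:
{"name": "jog_arm", "arguments": {"motion": [[0, 0, 0, 0, 0, 0.5, 38], [0, 0, 0, 0, 0, 1, 38]]}}

```text
t: 13.12
eef_pos: [0.5149, -0.0965, 0.1628]
tool_rot: [-0.025, 0.69, 0.723, 0.024]
contact_force: [0.1, 1.9, 1.1]
gripper_width: 0.478
grasp_force: 42.2
```

Request:
{"name": "jog_arm", "arguments": {"motion": [[0, 0, 0, -0.5, 0, 0.5, 38], [0, 0, 0, -0.5, 0, 1, 38]]}}

```text
t: 13.38
eef_pos: [0.5149, -0.097, 0.1618]
tool_rot: [-0.025, 0.69, 0.723, 0.024]
contact_force: [0.2, 2.7, 2.8]
gripper_width: 0.481
grasp_force: 42.2
```

Request:
{"name": "jog_arm", "arguments": {"motion": [[0, 0, 0, 0, 0, 0.5, 38], [0, 0, 0, 0, 0, 1, 38]]}}

```text
t: 13.62
eef_pos: [0.5149, -0.0968, 0.1609]
tool_rot: [-0.025, 0.69, 0.723, 0.024]
contact_force: [-0.1, 2.4, 4.2]
gripper_width: 0.48
grasp_force: 42.4
```

Request:
{"name": "jog_arm", "arguments": {"motion": [[0, 0, 0, 0, 0, 0.5, 38], [0, 0, 0, 0, 0, 0.5, 38]]}}

```text
t: 13.88
eef_pos: [0.5149, -0.0967, 0.1604]
tool_rot: [-0.025, 0.69, 0.723, 0.024]
contact_force: [-1.3, 1.9, 4.3]
gripper_width: 0.482
grasp_force: 42.4
```

Request:
{"name": "jog_arm", "arguments": {"motion": [[0, 0, 0, 0, 0, 0.5, 38], [0, 0, 0, 0, 0, 0.5, 38]]}}

```text
t: 14.12
eef_pos: [0.515, -0.0966, 0.1599]
tool_rot: [-0.025, 0.69, 0.723, 0.024]
contact_force: [-0.6, 2.6, 4.1]
gripper_width: 0.483
grasp_force: 42.5
```

Request:
{"name": "jog_arm", "arguments": {"motion": [[0, 0, 0, 0, 0, 0.5, 38], [0, 0, 0, 0, 0, 0.5, 38]]}}

```text
t: 14.38
eef_pos: [0.515, -0.0965, 0.1595]
tool_rot: [-0.025, 0.69, 0.723, 0.024]
contact_force: [-1.3, 3.3, 6.0]
gripper_width: 0.478
grasp_force: 42.5
```

Request:
{"name": "jog_arm", "arguments": {"motion": [[0, 0, 0, 0, 0, 0.3, 38], [0, 0, 0, 0, 0, 0.3, 38]]}}

```text
t: 14.62
eef_pos: [0.5149, -0.0965, 0.1592]
tool_rot: [-0.025, 0.69, 0.723, 0.024]
contact_force: [-1.0, 3.6, 5.9]
gripper_width: 0.48
grasp_force: 42.5
```

```bash
python3 - <<'E'
from h import *
p,T=shot('wrist');s,Ts=shot('scene')
a=cv2.resize(p['pixels'][180:480,160:480],None,fx=1.25,fy=1.25,interpolation=2);b=cv2.resize(s['pixels'][190:290,230:336],(400,375),interpolation=2)
cv2.imwrite('pics/c4.png',np.ascontiguousarray(np.hstack([a,b])[:,:,::-1]))
print(bot.get_obs()['contact_force'])
E
```

```text
[-0.88438439  3.00550717  5.88400879]
```

View pics/c4.png

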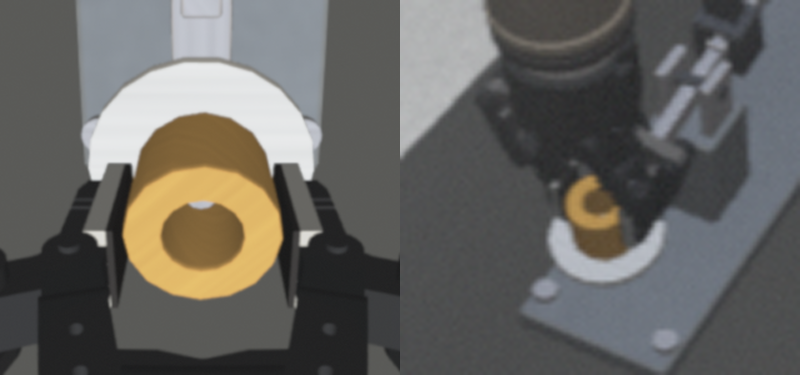

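Request:
{"name": "jog_arm", "arguments": {"motion": [[0, 0, 0, 0.7, 0, 0.2, 38], [0, 0, 0, 0.7, 0, 0.4, 38], [0, 0, 0, 0.7, 0, 0.4, 38]]}}

```text
t: 15.1
eef_pos: [0.5149, -0.0963, 0.1589]
tool_rot: [-0.025, 0.69, 0.723, 0.024]
contact_force: [-0.8, 2.1, 6.5]
gripper_width: 0.479
grasp_force: 42.6
```

Request:
{"name": "jog_arm", "arguments": {"motion": [[0, 0, 0, 0.5, 0, 0.3, 38], [0, 0, 0, 0.5, 0, 0.3, 38]]}}

```text
t: 15.35
eef_pos: [0.5149, -0.0962, 0.1587]
tool_rot: [-0.025, 0.69, 0.723, 0.024]
contact_force: [-1.6, 0.7, 7.5]
gripper_width: 0.478
grasp_force: 42.6
```

Request:
{"name": "jog_arm", "arguments": {"motion": [[0, 0, 0, 0, 0, -0.3, 50], [0, 0, 0, 0, 0, -0.3, 60], [0, 0, 0, 0, 0, -0.3, 60], [0, 0, 0, 0, 0, -20, 60], [0, 0, 0, 0, 0, -60, 60], [0, 0, 0, -20, 0, -100, 60], [0, 0, 0, -60, 0, -115, 60], [0, 0, 0, -95, 0, -115, 60], [0, 0, 0, -95, 0, -115, 60]]}}

```text
t: 16.48
eef_pos: [0.5188, -0.2018, 0.2659]
tool_rot: [-0.025, 0.692, 0.721, 0.024]
contact_force: [-0.4, -0.1, 0.2]
gripper_width: 0.703
grasp_force: 0.0
```

```bash
python3 - <<'E'
from h import *
np.set_printoptions(precision=4,suppress=True)
p,T=shot('wrist');s,Ts=shot('scene');t,Tt=shot('top')
im=p['pixels'][0:300,120:520]
b=cv2.resize(s['pixels'][190:290,230:336],(318,300),interpolation=2)
c=cv2.resize(s['pixels'][130:220,280:386],(359,300),interpolation=2);d=cv2.resize(t['pixels'][250:310,110:240],(359,300),interpolation=2)
cv2.imwrite('pics/c5.png',np.ascontiguousarray(np.vstack([np.hstack([im,b]),np.hstack([c,d])])[:,:,::-1]) if False else np.ascontiguousarray(np.vstack([np.hstack([im,b]),np.hstack([c,d])[:, :718]])[:,:,::-1]))
print(tool()[1]['t'],tool()[1]['eef_pos'],tool()[1]['contact_force'])
for th in ['bush','fin','pointer','index']:
  for n,q,TT in (('w',p,T),('s',s,Ts),('t',t,Tt)):
    r=bot.tip_of(th,q);print(th,n,[(round(a['score'],2),np.round(a['xy'],1)) for a in r[:2]])
E
```

```text
16.625 [ 0.5195 -0.1971  0.2662] [-0.0505  0.6916  1.1963]
bush w []
bush s [(0.68, array([283. , 251.2])), (0.65, array([284.5, 249.7]))]
bush t [(0.79, array([332.6, 277.1]))]
fin w []
fin s [(0.61, array([317.3, 184.2]))]
fin t [(0.85, array([243. , 271.3]))]
pointer w []
pointer s [(0.88, array([352.2, 145.1]))]
pointer t []
index w []
index s [(0.8, array([353.5, 150.3]))]
index t [(0.74, array([128.8, 282.7]))]
```

View pics/c5.png

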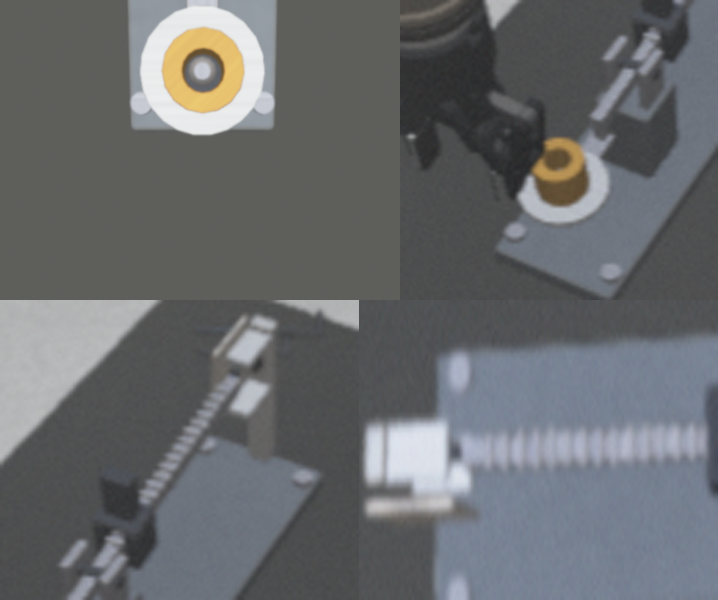

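```bash
cat > fit.py <<'E'
from h import *
from scipy.optimize import least_squares
def fit(p,T):
    im=p['pixels'].astype(float)
    sat=cv2.GaussianBlur(im[...,0]-im[...,2],(3,3),0); br=im.min(2)
    def cont(m):
        c=max(cv2.findContours(m.astype(np.uint8),0,1)[0],key=cv2.contourArea)[:,0].astype(float); return c
    ring=cont((sat>55)&(im[...,0]>150)); 
    # subpixel along radial
    def sub(c,img,lv):
        ctr=c.mean(0);out=[]
        for a in np.linspace(0,2*np.pi,72,endpoint=False):
            d=np.array([np.cos(a),np.sin(a)]);rr=np.arange(0,110,.25);P=ctr+rr[:,None]*d
            v=cv2.remap(img.astype(np.float32),P[:,0].astype(np.float32)[None],P[:,1].astype(np.float32)[None],1)[0]
            out.append((rr,v,P))
        return ctr,out
    ctr,o=sub(ring,sat,0); R1=[];R2=[]
    for rr,v,P in o:
        i=np.where(v>.5*v.max())[0].max()
        R1.append(P[i])
    _,o2=sub(ring,im[...,2],0)
    for (rr,v,P),(r1,v1,_) in zip(o2,o):
        k=np.where(v>170)[0]
        if len(k): R2.append(P[k.max()])
    R1,R2=np.array(R1),np.array(R2)
    def circ(c,r,tilt):
        a=np.linspace(0,2*np.pi,180);Rm=R.from_rotvec([tilt,0,0]).as_matrix()
        return (Rm@np.array([r*np.cos(a),r*np.sin(a),0*a])).T+c
    def res(x,Q,r,tl):
        C=np.array([proj(p,T,c) for c in circ(x,r,tl)]);m=C.mean(0)
        aC=np.arctan2(*(C-m).T[::-1]);rC=np.linalg.norm(C-m,axis=1);s=np.argsort(aC)
        aQ=np.arctan2(*(Q-m).T[::-1]);return np.linalg.norm(Q-m,axis=1)-np.interp(aQ,aC[s],rC[s],period=2*np.pi)
    out=[]
    for Q,r,z in ((R1,.021,.185),(R2,.036,.15)):
        x=least_squares(res,[.515,-.1,z],args=(Q,r,.07),loss='soft_l1',f_scale=.5);out.append(x.x);print(r,x.x,np.median(abs(x.fun)),len(Q))
    return out
E
python3 - <<'E'
from fit import *
np.set_printoptions(precision=4,suppress=True)
p,T=shot('wrist');a,b=fit(p,T)
n=R.from_rotvec([.07,0,0]).as_matrix()[:,2];print('along axis',(a-b)@n,'lateral',(a-b)-n*((a-b)@n))
s,Ts=shot('scene');t,Tt=shot('top')
f=[bot.tip_of('fin',q)[:2] for q in (s,t)];print(f)
i=[ray(q,TT,g[0]['xy']) for q,TT,g in ((s,Ts,f[0]),(t,Tt,f[1]))];print(tri(i),[atz(r,.243) for r in i])
print(tool()[0],tool()[1]['t'])
E
```

```text
0.021 [ 0.5169 -0.0986  0.1788] 0.17727379310377245 72
0.036 [ 0.5165 -0.0958  0.1549] 0.4356332026754437 72
along axis 0.023977703284217815 lateral [ 0.0005 -0.0012 -0.0001]
[[{'xy': [314.6, 183.8], 'score': 0.94}], []]Traceback (most recent call last):
  File "<stdin>", line 7, in <module>
IndexError: list index out of range
```

```bash
cat > two.py <<'E'
from h import *
import sys,pickle
np.set_printoptions(precision=4,suppress=True)
p,T=shot('wrist'); print(tool()[1]['eef_pos'],tool()[1]['t'])
im=p['pixels'].astype(np.float32); sat=im[...,0]-im[...,2]
m=((sat>60)&(im[...,0]>180)).astype(np.uint8); m[:,:230]=0;m[:,420:]=0
c=max(cv2.findContours(m,0,1)[0],key=cv2.contourArea); ctr=c[:,0].mean(0)
def edge(img,lo,hi):
    out=[]
    for a in np.linspace(0,2*np.pi,120,endpoint=False):
        d=np.array([np.cos(a),np.sin(a)]);rr=np.arange(lo,hi,.25);P=(ctr+rr[:,None]*d).astype(np.float32)
        v=cv2.GaussianBlur(cv2.remap(img,P[:,0][None],P[:,1][None],1),(9,1),0)[0]
        g=np.gradient(v);i=g.argmin()
        if 2<i<len(rr)-3 and P.min()>2: out.append(P[i])
    Q=np.array(out,np.float32)
    for _ in range(3):
        e=cv2.fitEllipse(Q);(x,y),(A,B),th=e
        th=np.radians(th);D=Q-[x,y];u=D@[np.cos(th),np.sin(th)]/(A/2);w=D@[-np.sin(th),np.cos(th)]/(B/2)
        k=abs(np.hypot(u,w)-1);Q=Q[k<max(.012,2*np.median(k))]
    return e,len(Q),np.median(k)
r0=np.linalg.norm(c[:,0]-ctr,axis=1).mean()
er=edge(sat,r0*.8,r0*1.2);ep=edge(im[...,2],r0*1.32,r0*2.05)
print(er,ep); pickle.dump((p,T,er[0],ep[0]),open(sys.argv[1],'wb'))
E
python3 two.py v1.pkl
```

```text
[ 0.5195 -0.1982  0.2665] 17.525
(((321.8079833984375, 77.32112121582031), (80.9046401977539, 84.10784149169922), 178.95994567871094), 117, np.float64(0.0037996862707669887)) (((321.0548400878906, 76.73316955566406), (123.38479614257812, 128.37696838378906), 179.3998565673828), 91, np.float64(0.002810543887755923))
```

Request:
{"name": "jog_arm", "arguments": {"motion": [[0, 0, 0, 20, 0, 0, 75], [0, 0, 0, 50, 0, 0, 75], [0, 0, 0, 70, 0, 0, 75], [0, 0, 0, 80, 0, 0, 75], [0, 0, 0, 80, 0, 0, 75], [0, 0, 0, 80, 0, 0, 75]]}}

```text
t: 18.27
eef_pos: [0.5158, -0.1194, 0.272]
tool_rot: [-0.025, 0.691, 0.722, 0.024]
contact_force: [0.1, -0.3, 0.2]
gripper_width: 0.877
grasp_force: 0.0
```

```bash
python3 two.py v2.pkl; python3 - <<'E'
from h import *
import pickle
np.set_printoptions(precision=4,suppress=True)
V=[pickle.load(open(f,'rb')) for f in('v1.pkl','v2.pkl')]
a=tri([ray(p,T,e[0]) for p,T,e,_ in V]);b=tri([ray(p,T,e[0]) for p,T,_,e in V]);print(a,b)
n=np.array([0,-.07,1]);print((a[0]-b[0])@n)
s,Ts=shot('scene');t,Tt=shot('top')
for n,q,TT in (('s',s,Ts),('t',t,Tt)):
  for th in ('fin','poise'):
    r=bot.tip_of(th,q); print(th,n,[(round(g['score'],2),np.round(g['xy'],1),atz(ray(q,TT,g['xy']),.2435 if th=='fin' else .188)) for g in r[:2]])
print(tool()[0],tool()[1]['t'],tool()[1]['q'])
E
```

```text
[ 0.5158 -0.1195  0.2719] 18.325
(((321.93768310546875, 226.98704528808594), (70.78384399414062, 73.5367202758789), 91.26110076904297), 71, np.float64(0.004270539933061146)) (((322.80731201171875, 221.0115966796875), (121.7353515625, 133.7615509033203), 168.00741577148438), 47, np.float64(0.010090477530589115))
(array([ 0.5169, -0.099 ,  0.1854]), [np.float64(4.483666870050494e-06), np.float64(4.483666869904198e-06)]) (array([ 0.5169, -0.0976,  0.1759]), [np.float64(0.0004554688700179653), np.float64(0.0004554688700179622)])
0.00958548381827526
fin s [(0.92, array([317.1, 183.9]), array([0.5162, 0.0546, 0.2435]))]
poise s []
fin t [(0.77, array([242.6, 274.8]), array([0.5071, 0.0565, 0.2435]))]
poise t [(0.79, array([245.8, 281. ]), array([0.5017, 0.0578, 0.188 ]))]
[[-0.0453  0.999  -0.0033  0.5159]
 [ 0.9965  0.0454  0.0699 -0.1187]
 [ 0.07   -0.0001 -0.9975  0.272 ]
 [ 0.      0.      0.      1.    ]] 18.625 [ 0.5319  0.2445 -0.4497  1.816   0.0402  1.1147  0.1209]
```

```bash
python3 - <<'E'
from h import *
import pickle
np.set_printoptions(precision=2,suppress=True)
V=[pickle.load(open(f,'rb')) for f in('v1.pkl','v2.pkl')]
n=np.array([0,-.07,1]);a=np.linspace(0,2*np.pi,100)
top=np.array([.5169,-.099,.1854])
def ell(p,T,c,r):
    P=c+r*np.c_[np.cos(a),np.sin(a),.07*np.sin(a)]
    Ti=np.linalg.inv(T);q=cv2.projectPoints(P,cv2.Rodrigues(Ti[:3,:3])[0],Ti[:3,3],np.array(p['camera_matrix']),np.array(p['distortion']))[0]
    (x,y),(A,B),t=cv2.fitEllipse(q.astype(np.float32));return np.array([x,y,A,B])
for p,T,e,f in V:
    print('ring meas',e,'pred',ell(p,T,top,.021)); print('pan meas',f)
    for d in (.030,.035,.037,.041,.045): print('   drop',d,ell(p,T,top-n*d,.036))
v=V[1][0];im=v['pixels'][100:340,180:460];cv2.imwrite('pics/c6.png',cv2.resize(np.ascontiguousarray(im[:,:,::-1]),None,fx=2.4,fy=2.4,interpolation=2))
E
```

```text
ring meas ((321.8079833984375, 77.32112121582031), (80.9046401977539, 84.10784149169922), 178.95994567871094) pred [321.75  76.44  82.93  86.35]
pan meas ((321.0548400878906, 76.73316955566406), (123.38479614257812, 128.37696838378906), 179.3998565673828)
   drop 0.03 [321.85  78.27 125.46 130.47]
   drop 0.035 [321.87  78.74 123.08 127.98]
   drop 0.037 [321.87  78.93 122.15 127.01]
   drop 0.041 [321.88  79.29 120.33 125.11]
   drop 0.045 [321.89  79.63 118.57 123.27]
ring meas ((321.93768310546875, 226.98704528808594), (70.78384399414062, 73.5367202758789), 91.26110076904297) pred [321.87 225.93  72.73  75.49]
pan meas ((322.80731201171875, 221.0115966796875), (121.7353515625, 133.7615509033203), 168.00741577148438)
   drop 0.03 [321.95 211.18 112.44 115.55]
   drop 0.035 [321.96 209.29 110.63 113.53]
   drop 0.037 [321.96 208.55 109.92 112.75]
   drop 0.041 [321.97 207.11 108.52 111.21]
   drop 0.045 [321.98 205.7  107.16 109.71]
```

View pics/c6.png

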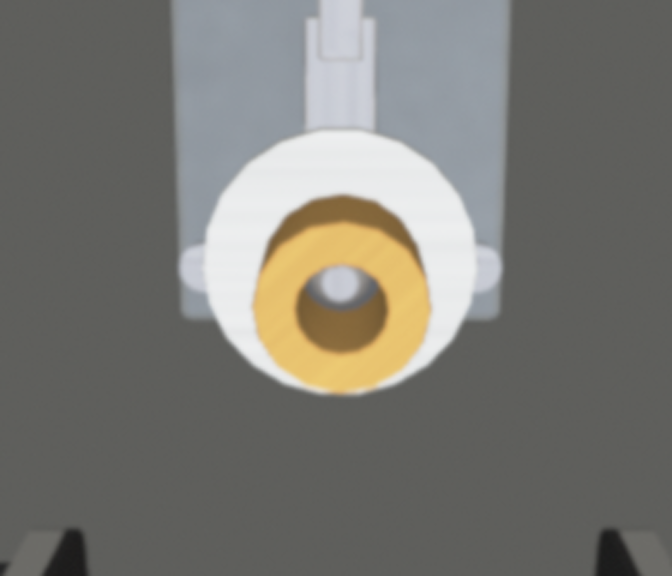

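```bash
cat > rel.py <<'E'
from h import *
def rel(az,pos):
    T,o=tool();c,s=np.cos(az),np.sin(az)
    F=np.array([[c,s,0],[s,-c,0],[0,0,-1]]);
    print('rot',R.from_matrix(T[:3,:3].T@F).as_rotvec().round(3),'shift mm',(T[:3,:3].T@(np.array(pos)-T[:3,3])*1e3).round(1),o['t'])
E
python3 -c "
from rel import *
rel(np.radians(182.7),[.509,.0575,.268])"
```

```text
rot [ 0.055 -0.055 -1.572] shift mm [175.6   1.1  16.3] 18.625
```

Request:
{"name": "jog_arm", "arguments": {"motion": [[0.005, -0.005, -0.16, 20, 0, 0, 60], [0.012, -0.012, -0.34, 50, 0, 0, 50], [0.018, -0.018, -0.52, 85, 0, 0, 42], [0.025, -0.025, -0.7, 120, 0, 3, 42], [0.03, -0.03, -0.88, 150, 1, 8, 42], [0.036, -0.036, -1.05, 170, 1, 14, 42], [0.043, -0.043, -1.23, 175.6, 1, 16, 42], [0.049, -0.049, -1.4, 175.6, 1, 16, 42], [0.055, -0.055, -1.57, 175.6, 1, 16, 42], [0.055, -0.055, -1.572, 175.6, 1, 16.3, 42]]}}

```text
t: 19.88
eef_pos: [0.5088, 0.0578, 0.2681]
tool_rot: [0.0, -0.023, 1.0, 0.0]
contact_force: [1.2, -0.9, -0.5]
gripper_width: 0.492
grasp_force: 0.0
```

```bash
python3 - <<'E'
from rel import *
np.set_printoptions(precision=4,suppress=True)
p,T=shot('wrist');save(p,'w7.png');t,Tt=shot('top');s,Ts=shot('scene');TT,o=tool();print(TT,o['t'],o['gripper_width'])
for th in ('fin','pointer','index'):
  for q,Q in((p,T),(s,Ts)):
    r=bot.tip_of(th,q);print(th,[(round(g['score'],2),np.round(g['xy'],1),atz(ray(q,Q,g['xy']),.2435)) for g in r[:2]])
E
```

```text
[[-0.999  -0.0446 -0.0001  0.5088]
 [-0.0446  0.999   0.0001  0.0576]
 [ 0.0001  0.0001 -1.      0.2681]
 [ 0.      0.      0.      1.    ]] 20.025 0.4924372206629725
fin [(0.91, array([321.6, 297.7]), array([0.5094, 0.0575, 0.2435]))]
fin [(0.58, array([317.3, 181.7]), array([0.5127, 0.0613, 0.2435]))]
pointer []
pointer [(0.66, array([351.9, 145.9]), array([0.5193, 0.2164, 0.2435]))]
index [(0.38, array([262., 426.]), array([0.5802, 0.0316, 0.2435]))]
index [(0.81, array([351.8, 145.8]), array([0.5189, 0.2166, 0.2435]))]
```

View pics/w7.png

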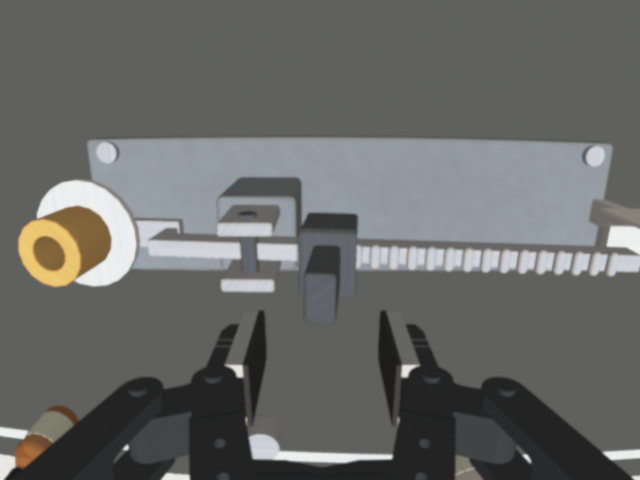

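Request:
{"name": "jog_arm", "arguments": {"motion": [[0, 0, 0.18, 0, 0, -8, 34], [0, 0, 0.36, 0, 0, -8, 34], [0, 0, 0.54, 0, 0, -8, 34], [0, 0, 0.72, 0, 0, -8, 34], [0, 0, 0.9, 0, 0, -8, 34], [0, 0, 1.08, 0, 0, -8, 34], [0, 0, 1.26, 0, 0, -8, 34], [0, 0, 1.44, 0, 0, -8, 34], [0, 0, 1.57, 0, 0, -8, 34]]}}

```text
t: 21.45
eef_pos: [0.5088, 0.0578, 0.2761]
tool_rot: [0.0, 0.692, 0.722, 0.0]
contact_force: [1.2, 0.0, 0.2]
gripper_width: 0.398
grasp_force: 0.0
```

Request:
{"name": "jog_arm", "arguments": {"motion": [[0, 0, 0.18, 0, 0, 0, 34], [0, 0, 0.36, 0, 0, 0, 34], [0, 0, 0.54, 0, 0, 0, 34], [0, 0, 0.72, 0, 0, 0, 34], [0, 0, 0.9, 0, 0, 0, 34], [0, 0, 1.08, 0, 0, 0, 34], [0, 0, 1.26, 0, 0, 0, 34], [0, 0, 1.44, 0, 0, 0, 34], [0, 0, 1.572, 0, 0, 0, 34], [0, 0, 1.572, 0, 0, 0, 34]]}}

```text
t: 22.7
eef_pos: [0.5088, 0.0579, 0.2761]
tool_rot: [0.0, 1.0, 0.024, 0.0]
contact_force: [0.6, -0.7, 0.5]
gripper_width: 0.398
grasp_force: 0.0
```

```bash
python3 - <<'E'
from rel import *
np.set_printoptions(precision=4,suppress=True)
p,T=shot('wrist');save(p,'w8.png');TT,o=tool();print(TT,o['t'],o['gripper_width'],o['q'])
for th in ('fin','pointer','index','spigot'):
    r=bot.tip_of(th,p);print(th,[(round(g['score'],2),np.round(g['xy'],1),atz(ray(p,T,g['xy']),.2435)) for g in r[:2]])
E
```

```text
[[ 0.9987  0.0502  0.0001  0.5088]
 [ 0.0502 -0.9987 -0.      0.0579]
 [ 0.0001  0.     -1.      0.2761]
 [ 0.      0.      0.      1.    ]] 22.75 0.3965822453953731 [ 0.082   0.1883 -0.3608  1.8657  0.0743  1.1005 -1.8272]
fin [(0.85, array([327.4, 297.1]), array([0.5086, 0.0552, 0.2435]))]
pointer []
index []
spigot []
```

Request:
{"name": "jog_arm", "arguments": {"motion": [[0, 0, 0, 0, -3, 20, 34], [0, 0, 0, 0, -3, 40, 34], [0, 0, 0, 0, -3, 54, 34], [0, 0, 0, 0, -3, 54, 34], [0, 0, 0, 0, -8, 54, 34], [0, 0, 0, 0, -12, 54, 34], [0, 0, 0, 0, -17, 54, 34], [0, 0, 0, 0, -22, 54, 34], [0, 0, 0, 0, -27, 54, 34], [0, 0, 0, 0, -32, 54, 34]]}}

```text
t: 24.2
eef_pos: [0.5074, 0.0897, 0.2222]
tool_rot: [0.0, 1.0, 0.024, 0.0]
contact_force: [3.0, -5.2, -1.1]
gripper_width: 0.399
grasp_force: 2.4
```

Request:
{"name": "jog_arm", "arguments": {"motion": [[0, 0, 0, 0, -5, 0, 34], [0, 0, 0, 0, -10, 0, 34], [0, 0, 0, 0, -15, 0, 34], [0, 0, 0, 0, -20, 0, 34], [0, 0, 0, 0, -25, 0, 34], [0, 0, 0, 0, -30, 0, 34], [0, 0, 0, 0, -35, 0, 34], [0, 0, 0, 0, -40, 0, 34], [0, 0, 0, 0, -45, 0, 34]]}}

```text
t: 25.32
eef_pos: [0.505, 0.1349, 0.222]
tool_rot: [0.0, 1.0, 0.024, -0.0]
contact_force: [0.3, -2.0, 0.9]
gripper_width: 0.4
grasp_force: 1.0
```

Request:
{"name": "jog_arm", "arguments": {"motion": [[0, 0, 0, 0, 3, 0, 34], [0, 0, 0, 0, 9, 0, 34], [0, 0, 0, 0, 9, 0, 34], [0, 0, 0, 0, 9, 0, 34], [0, 0, 0, 0, 9, 0, 34], [0, 0, 0, 0, 9, 0, 34], [0, 0, 0, 0, 9, 0, 34]]}}

```text
t: 26.2
eef_pos: [0.5055, 0.1258, 0.2221]
tool_rot: [-0.0, 1.0, 0.024, 0.0]
contact_force: [0.8, 0.1, -1.1]
gripper_width: 0.399
grasp_force: 0.0
```

```bash
cat > pt.py <<'E'
from rel import *
import sys
np.set_printoptions(precision=4,suppress=True)
p,T=shot('wrist');save(p,sys.argv[1]);TT,o=tool();print(TT[:3,3],o['t'],o['contact_force'])
s,Ts=shot('scene')
for th in ('fin','pointer','index'):
  for q,Q in ((p,T),(s,Ts)):
    r=bot.tip_of(th,q);print(th,[(round(g['score'],2),np.round(g['xy'],1),atz(ray(q,Q,g['xy']),.24 if th=='fin' else .185)) for g in r[:2]])
# predicted image motion per mm of pointer height
x=np.array([.498,.268,.185]);print('proj .185:',proj(p,T,x),'per 5mm up',proj(p,T,x+[0,0,.005])-proj(p,T,x))
E
python3 pt.py w9.png
```

```text
[0.5055 0.1257 0.2221] 26.25 [-0.1117  0.1683 -0.0576]
fin [(0.67, array([323.7, 376.4]), array([0.4992, 0.1247, 0.24  ]))]
fin [(0.63, array([327.8, 164.5]), array([0.5007, 0.1294, 0.24  ]))]
pointer []
pointer [(0.89, array([352.2, 145.9]), array([0.4853, 0.2798, 0.185 ]))]
index [(0.78, array([ 22.3, 286.5]), array([0.5004, 0.2699, 0.185 ]))]
index [(0.7, array([355.9, 150.9]), array([0.5039, 0.2665, 0.185 ]))]
proj .185: [ 26.6667 291.3612] per 5mm up [-6.3521  4.3508]
```

View pics/w9.png

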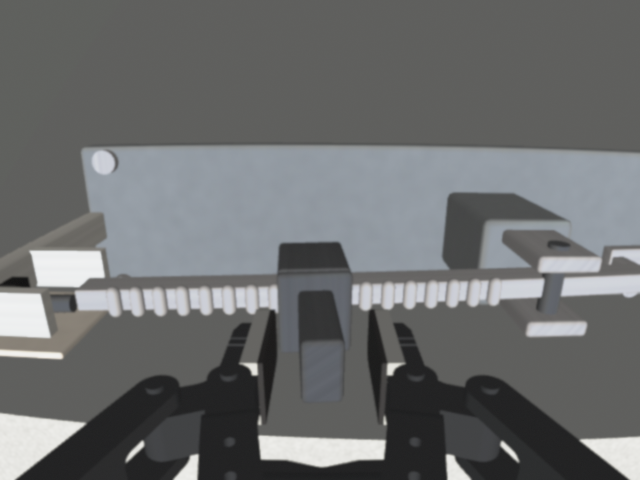

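Request:
{"name": "jog_arm", "arguments": {"motion": [[0, 0, 0, 0, -5, 5, 34], [0, 0, 0, 0, -10, 5, 34], [0, 0, 0, 0, -16, 5, 34], [0, 0, 0, 0, -22, 5, 34], [0, 0, 0, 0, -28, 5, 34], [0, 0, 0, 0, -34, 5, 34], [0, 0, 0, 0, -40, 5, 34], [0, 0, 0, 0, -46, 5, 34], [0, 0, 0, 0, -50, 5, 34], [0, 0, 0, 0, -50, 5, 34]]}}

```text
t: 27.85
eef_pos: [0.5034, 0.1772, 0.2176]
tool_rot: [-0.001, 1.0, 0.024, 0.001]
contact_force: [-1.0, -0.5, 0.8]
gripper_width: 0.398
grasp_force: 0.0
```

Request:
{"name": "jog_arm", "arguments": {"motion": [[0, 0, 0, 0, 4, 0, 34], [0, 0, 0, 0, 9, 0, 34], [0, 0, 0, 0, 9, 0, 34], [0, 0, 0, 0, 9, 0, 34], [0, 0, 0, 0, 9, 0, 34], [0, 0, 0, 0, 9, 0, 34], [0, 0, 0, 0, 9, 0, 34], [0, 0, 0, 0, 9, 0, 34], [0, 0, 0, 0, 9, 0, 34]]}}

```text
t: 28.98
eef_pos: [0.5036, 0.1667, 0.2171]
tool_rot: [0.0, 1.0, 0.024, 0.0]
contact_force: [-0.0, -0.4, -0.1]
gripper_width: 0.398
grasp_force: 0.0
```

```bash
python3 pt.py w10.png
```

```text
[0.5036 0.1667 0.2171] 29.025 [-1.328   0.4883 -0.4691]
fin [(0.84, array([315.1, 378.7]), array([0.4998, 0.1686, 0.24  ]))]
fin [(0.47, array([338.7, 153.4]), array([0.5029, 0.1785, 0.24  ]))]
pointer []
pointer [(0.89, array([354.7, 148.9]), array([0.4971, 0.2721, 0.185 ]))]
index [(0.82, array([ 96.8, 292.6]), array([0.5002, 0.2696, 0.185 ]))]
index [(0.55, array([353.1, 149.7]), array([0.495 , 0.2672, 0.185 ]))]
proj .185: [100.7034 297.22  ] per 5mm up [-5.1821  4.755 ]
```

```bash
python3 - <<'E'
import cv2,numpy as np
a=cv2.imread('pics/w9.png',0);b=cv2.imread('pics/w10.png',0)
np.set_printoptions(linewidth=250)
print(a[264:326:2,[115,126,137,149,160,172,183]].T)
print(b[264:340:2,[150,165,180,195,200,205,210,215,220]].T)
print('ptr9',a[286:322:2,[30,40,48,54,60,66,72]].T)
print('ptr10',b[280:330:2,[100,106,112,118,124,130,136,142]].T)
E
```

```text
[[152 152 153 153 153 151 136 105  98 100 100  97 115 147 171 184 190 195 197 200 202 204 204 206 206 202 161 101  94  95  95]
 [153 153 153 153 150 124 100 100 100 101 101 102 115 178 204 208 210 208 208 206 205 206 199 133  95  94  95  94  95  95  95]
 [155 155 154 154 154 153 137 102  99 100 100 101 132 166 189 197 200 202 204 205 205 206 206 207 207 202 151  97  95  94  94]
 [152 152 152 152 153 152 133 101 100 100 101 102 127 189 206 209 211 209 207 206 206 207 192 122  95  94  94  94  95  94  94]
 [152 151 151 152 152 151 127 101 100 101 100 106 143 176 194 200 202 204 205 205 206 207 207 207 207 199 136  96  95  95  94]
 [153 153 154 154 155 154 121 100 100 101 101 103 138 196 207 211 211 209 207 207 207 208 183 112  95  94  95  95  94  94  95]
 [151 152 153 153 153 149 116 100 101 102 100 114 156 185 200 204 205 205 206 206 206 207 206 207 206 190 121  94  94  95  94]]
[[237 237 237 236 234 234 236 236 235 235 235 235 233 227 134  65  79  92  97  98  98  99  98 102 123 126 127 128 128 128 126 127 128 127 128 126 126 125]
 [236 237 236 235 234 234 236 236 235 235 235 234 230 2
[... 1847 characters left out ...]
 205  95 109 122 124 187 235 234 233 234 235 237 237 237 236 236 234 234 235 237]
 [235 235 235 234 233 218 106 107 122 123 181 234 234 233 234 235 237 237 237 236 235 234 233 235 236]
 [235 235 235 234 233 221 114  98 121 122 175 234 234 233 233 235 236 237 237 236 235 234 233 234 236]
 [235 235 235 234 233 223 117  96 120 122 173 234 234 233 233 234 236 237 237 236 235 234 233 235 236]
 [235 235 235 235 233 224 122  95 120 122 149 216 227 230 231 233 236 237 237 236 235 234 233 234 236]
 [235 235 235 234 233 225 126  84 102 100 100  99 100 101 102 102 103 103 103 102 103 105 112 126 145]
 [235 235 235 234 233 225 129  63  79  90  96  97  99  98  97 103 125 126 125 125 124 122 120 117 114]]
```

```bash
cat > ang.py <<'E'
from h import *
import sys
from scipy.optimize import least_squares
# model: pivot P (y=.0167), beam dir azimuth; bar top centre at height -2mm
def mids(g,cols):
    out=[]
    for c in cols:
        v=cv2.GaussianBlur(g,(1,5),0)[255:345,c].astype(float)
        k=np.where(v>150)[0]; d=np.where(v[:60]<112)[0]
        if not len(d): continue
        i=d[0]                                   # shadow side face starts
        up=next((j for j in range(i,85) if v[j]<150<=v[j+1]),None)
        if up is None: continue
        lo=next((j for j in range(up+4,88) if v[j]>=150>v[j+1]),None)
        if lo is None or not 18<=lo-up<=24 : continue
        u=up+(150-v[up])/(v[up+1]-v[up]);l=lo+(v[lo]-150)/(v[lo]-v[lo+1])
        out.append((c,255+(u+l)/2,l-u))
    return np.array(out)
def pt(d,th,px,az=.0502): # along beam
    y=d*np.cos(th)+.002*np.sin(th);z=d*np.sin(th)-.002*np.cos(th)
    return np.array([px-np.sin(az)*y,.0167+np.cos(az)*y,.185+z])
def fitth(K,D,T,M,px):
    p={'camera_matrix':K,'distortion':D}
    ds=np.arange(.06,.24,.004)
    def res(x):
        q=np.array([proj(p,T,pt(d,x[0],px)) for d in ds]);s=np.argsort(q[:,0]);return np.interp(M[:,0],q[s,0],q[s,1])-M[:,1]
    r=least_squares(res,[.03],loss='soft_l1',f_scale=.5);return r.x[0],np.median(abs(r.fun))
E
python3 - <<'E'
from ang import *
np.set_printoptions(precision=3,suppress=True)
p,T10=shot('wrist');K,D=p['camera_matrix'],p['distortion']
g9=cv2.imread('pics/w9.png',0);g10=p['pixels'].mean(2).astype(np.uint8)
T9=T10.copy();T9[:3,3]+=np.array([.5055,.1257,.2221])-tool()[1]['eef_pos']
M9=mids(g9,list(range(108,270)));M10=mids(g10,list(range(172,270))+list(range(380,520)))
print(len(M9),M9[::6]);print(len(M10),M10[::6])
for px in (.508,.510,.512,.514,.516): print(px,fitth(K,D,T9,M9,px),fitth(K,D,T10,M10,px),tool()[1]['t'])
E
```

```text
89 [[108.    299.88   22.14 ]
 [126.    299.377  20.446]
 [132.    300.497  24.894]
 [148.    298.984  20.584]
 [154.    299.669  23.038]
 [172.    298.612  20.632]
 [186.    302.646  23.292]
 [194.    298.146  20.676]
 [200.    298.943  22.686]
 [216.    297.618  20.57 ]
 [222.    298.026  20.263]
 [239.    297.186  20.532]
 [245.    297.591  20.182]
 [259.    296.471  19.725]
 [265.    296.519  20.639]]
149 [[172.    298.906  20.966]
 [179.    298.851  20.887]
 [185.    298.644  20.546]
 [191.    298.47   20.347]
 [197.    298.432  20.171]
 [211.    303.575  19.15 ]
 [219.    298.316  20.401]
 [234.    302.275  21.55 ]
 [242.    298.203  20.327]
 [255.    299.808  23.615]
 [263.    297.966  20.412]
 [269.    298.161  19.262]
 [385.    298.397  18.128]
 [397.    296.814  18.961]
 [403.    296.159  20.069]
 [409.    299.592  22.517]
 [423.    295.771  20.021]
 [431.    299.911  21.021]
 [444.    295.379  19.758]
 [453.    300.216  19.098]
 [466.    294.945  19.628]
 [475.    299.775  19.55 ]
 [488.    294.525  19.484]
 [498.    298.01   23.82 ]
 [510.    293.938  19.543]]
0.508 (np.float64(0.014606469002550807), np.float64(0.9061185298412511)) (np.float64(-0.018161715294875702), np.float64(1.4162400704105949)) 29.425
0.51 (np.float64(0.03870716535223578), np.float64(0.5309356180773079)) (np.float64(0.004465258667210819), np.float64(1.1491243820960335)) 29.425
0.512 (np.float64(0.06359391176375633), np.float64(0.22475337462770995)) (np.float64(0.027872281862792166), np.float64(0.34789698480284414)) 29.425
0.514 (np.float64(0.08964039932314358), np.float64(0.6940602547157937)) (np.float64(0.051856370049264466), np.float64(1.50993752260689)) 29.425
0.516 (np.float64(0.11597509346257091), np.float64(1.2777850233147774)) (np.float64(0.0749417945413303), np.float64(3.020908825684728)) 29.425
```

Request:
{"name": "jog_arm", "arguments": {"motion": [[0, 0, 0, 0, -5, 0, 34], [0, 0, 0, 0, -10, 0, 34], [0, 0, 0, 0, -13, 0, 34], [0, 0, 0, 0, -16, 0, 34], [0, 0, 0, 0, -18.5, 0, 34], [0, 0, 0, 0, -20.5, 0, 34], [0, 0, 0, 0, -20.5, 0, 34]]}}

```text
t: 30.3
eef_pos: [0.5026, 0.1882, 0.2174]
tool_rot: [-0.001, 1.0, 0.024, 0.0]
contact_force: [-1.5, -0.3, -0.1]
gripper_width: 0.398
grasp_force: 0.0
```

Request:
{"name": "jog_arm", "arguments": {"motion": [[0, 0, 0, 0, 4, 0, 34], [0, 0, 0, 0, 8, 0, 34], [0, 0, 0, 0, 8, 0, 34], [0, 0, 0, 0, 8, 0, 34], [0, 0, 0, 0, 8, 0, 34], [0, 0, 0, 0, 8, 0, 34], [0, 0, 0, 0, 8, 0, 34], [0, 0, 0, 0, 8, 0, 34], [0, 0, 0, 0, 8, 0, 34], [0, 0, 0, 0, 8, 0, 34]]}}

```text
t: 31.55
eef_pos: [0.503, 0.1791, 0.2171]
tool_rot: [-0.0, 1.0, 0.024, 0.0]
contact_force: [0.9, 0.6, 0.3]
gripper_width: 0.398
grasp_force: 0.0
```

```bash
python3 pt.py w11.png; cat > an.py <<'E'
from ang import *
for i in (0,1):
    p,T=shot('wrist');g=p['pixels'].mean(2).astype(np.uint8)
    M=mids(g,list(range(185,275))+list(range(380,560)));M=M[(M[:,2]<21)]
    for px in (.512,.5125,.513): print(px,len(M),fitth(p['camera_matrix'],p['distortion'],T,M,px),tool()[1]['t'])
E
python3 an.py
```

```text
[0.503  0.1791 0.2171] 31.6 [-0.8518  0.2056  0.0163]
fin [(0.66, array([321.6, 373.1]), array([0.5016, 0.179 , 0.24  ]))]
fin [(0.62, array([338.8, 152.6]), array([0.5015, 0.1813, 0.24  ]))]
pointer [(0.88, array([123.4, 293. ]), array([0.5002, 0.2693, 0.185 ]))]
pointer [(0.96, array([352.1, 149. ]), array([0.4913, 0.2684, 0.185 ]))]
index [(0.83, array([121.7, 289.9]), array([0.5017, 0.2699, 0.185 ]))]
index [(0.77, array([351.6, 147.3]), array([0.4867, 0.2739, 0.185 ])), (0.31, array([283.3, 251.4]), array([ 0.5308, -0.1183,  0.185 ]))]
proj .185: [126.5939 297.5945] per 5mm up [-4.6465  4.8085]
0.512 137 (np.float64(0.000772267551884917), np.float64(0.2926001498028654)) 32.0
0.5125 137 (np.float64(0.007208026371745122), np.float64(0.5487202358858099)) 32.0
0.513 137 (np.float64(0.013527279267145689), np.float64(0.8027889358190805)) 32.0
0.512 138 (np.float64(0.0005363787402380742), np.float64(0.2729888508741851)) 32.05
0.5125 138 (np.float64(0.007000740167146547), np.float64(0.5487295286550307)) 32.05
0.513 138 (np.float64(0.013361297014113758), np.float64(0.7882257608038117)) 32.05
```

Request:
{"name": "jog_arm", "arguments": {"motion": [[0, 0, 0, 0, 0, -5, 34], [0, 0, 0, 0, 0, -15, 34], [0, 0, 0, 0, 0, -30, 34], [0, 0, 0, 0, 0, -60, 34], [0, 0, 0, 0, 0, -100, 34], [0, 0, 0, 0, 0, -100, 34], [0, 0, 0, 0, 0, -100, 34], [0, 0, 0, 0, 0, -100, 34], [0, 0, 0, 0, 0, -100, 34], [0, 0, 0, 0, 0, -100, 34]]}}

```text
t: 33.3
eef_pos: [0.5028, 0.179, 0.3166]
tool_rot: [0.0, 1.0, 0.024, -0.0]
contact_force: [-0.0, -0.1, 0.2]
gripper_width: 0.396
grasp_force: 0.0
```

```bash
python3 - <<'E'
from h import *
np.set_printoptions(precision=4,suppress=True)
s,Ts=shot('scene');p,T=shot('wrist')
print(tool()[1]['t'],tool()[1]['eef_pos'])
for th in ('pointer','index','bush','pan'):
  for q in (s,p): print(th,[(round(g['score'],2),np.round(g['xy'],1)) for g in bot.tip_of(th,q)[:2]])
for z in (.175,.185,.195): print(z,proj(s,Ts,[.500,.268,z]),proj(p,T,[.500,.268,z]))
E
```

```text
33.4 [0.5029 0.1791 0.3168]
pointer [(0.8, array([353.2, 150.7]))]
pointer []
index [(0.8, array([353.8, 147. ]))]
index [(0.82, array([187.7, 228.3]))]
bush [(0.77, array([287.3, 248.8])), (0.73, array([341.7, 152. ]))]
bush []
pan [(0.79, array([280.6, 248.2]))]
pan []
0.175 [354.8435 153.0296] [193.0191 226.3336]
0.185 [354.8859 150.1097] [188.8251 230.471 ]
0.195 [354.9286 147.1608] [184.3547 234.8876]
```

```bash
python3 -c "
from station import bot
print(bot.hand_in())"
```

```text
the job is handed in; nothing more can be done
None
```

I pressed the bush onto the pan, slid the poise to about the 165 mm notch, and handed the job in. The pointer measured about 2 mm or less from the index; the bush being fully home rests on about 12 N of final pressing force, with camera checks good to about 2 mm.

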